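Hang the charged pipette back in the crowded pipette stand

ROBOT

A 6-joint arm with a two-finger parallel gripper is mounted at the origin on the work surface. World frame = base frame: x ahead of the robot, y to its left, z up, the work surface at z = 0. Lengths are in m, angles in rad, forces in N, time in s.
With the tool pointing down it reaches from about 0.325 to 0.775 m from the base axis. Payload 9.3 kg.
Tool frame: the origin (TCP) lies at the very end of the fingers, on their centre line; the grasp point (between the pads) lies 19 mm behind it; z points along the fingers, y is the line along which they close (so a half turn about z gives the same grasp; the last joint's range is limited). The gripper opens to 85 mm and grips with 20 to 120 N. Pads are 22 mm wide; open, the fingers measure 114 mm over their backs; the gripper's body (76 mm by 85 mm) begins 54 mm behind the grasp point. The pads swing forward as they close: fully open they stand 13 mm farther back than shut.
Start: joints at [-1.261, 0.259, 0.021, 1.334, 0, 1.418], TCP at [0.246, -0.492, 0.231] pointing down, gripper open.
Joint ranges: [-3.04, 3.04], [-0.91, 1.82], [-1.04, 1.36], [-1.92, 1.95], [-1.52, 1.45], [-3.14, 3.14]. Speed limits (rad/s): [2.22, 2.22, 2.79, 3.14, 3.14, 3.14].

INTERFACE

Orientations are given as a unit quaternion [x, y, z, w].
In Python, from workcell import arm, eyes, hand_in gives the robot as it stands.
- The arm moves only by the tool apply_moves, never from a script. Its argument "series" is one flat list of numbers, 5 for each row, row after row: the shift along the tool's x, y, z in cm, then the turn about the tool's z in degrees, then the opening, from -1 (shut) to 1 (fully open). A call has exactly 5 rows; each row shifts and turns the commanded pose from where the row before left it, along the tool's axes as they then stand; what a row does not reach is not made up. A row lasts 1/8 s, in which the tool goes at most 62.5 mm and 10.7 degrees, less where a joint would pass 70% of its speed; a pose out of reach is approached as far as the arm can. A call with a gripper value outside its range is refused whole. The fingers move at their own pace and stop on an object; the grip force is fixed at half the most. Time passes only in rows, so rows that do not move let the fingers close, or fill a call up. It gives the time, the measured TCP pose, the force, the opening and the grip force at its end, in the units of the state.
- arm.state(): the state, without advancing time (a new reading comes with each control period).
- eyes.capture(name): name is "scene" or "top" or "wrist"; returns a dict with "frame" (384x512x3 uint8, red, green, blue), "range_z" (384x512 float32, m along the optical axis (not along the pixel's ray), 0 where there is no reading), "mtx" (3x3 intrinsics, pixels), "R" (3x3) and "t" (3): a world point X has camera coordinates R X + t. Camera axes: x right, y down, z forward; pixel columns grow to the right and rows downward; lengths in m; the calibration is good to about 2 mm. A picture is of the moment at which its call begins.
- hand_in(): hands the job in; it is judged then, once.
The state is a dict: "time": time; "q": joint angles; "joint_vel": joint speeds; "tau": joint torques, N m; "eef_pos": TCP position; "orientation": TCP orientation; "contact_force": force on the tool from outside, world axes, zero at the start; "moment": the same for the moment, N m; "gripper_width": opening from 0.0 (shut) to 1.0 (fully open); "finger_force": force on a finger pad.
Only numpy, scipy, OpenCV 4.12 (cv2) and the standard library are available. Lean on these libraries where they do the work, as an engineer would, in place of code of your own. Each camera call takes 0.05 s, during which the arm holds its last target. There are 200 camera calls.

TASK

The pipette on the charging post is full: take it off the post and hang it in the one empty cradle of the pipette stand, between its neighbours. That cradle is a spare clipped on by hand, not quite in line with the rest, so feel your way in without forcing it, slide the pipette home past the sprung catches to the back of the slot, and let it down fully on its seat before you let go. Do not disturb the neighbouring pipettes, and leave everything else where it is.

Things in the scene. Friction and masses are not known exactly. Their poses are not given: they have to be found in the camera images.
- pipette_grip (a point): The pipette to move (blue plunger button, about 140 g, upright). Point: centre of its white head, where to grip it: 30 mm in x (grip across x), 28 mm in y, 38 mm tall (19 mm above and below the point). The button, 18 mm across, reaches 36 mm above the point; the tip is 203 mm below it. Axes: z up; x as that of the post while it hangs there.
- pipette: The same pipette. Origin: on its axis at the underside of its grey finger-rest wings, 28 mm below the centre of the head. It hangs by these wings (26 mm in x, 38 mm in y, 8 mm thick). Below the origin comes a square neck, 24 by 24 mm with its corners rounded to 2 mm, 30 mm long, then the round handle of 24 mm diameter, then a thinner shaft.
- post_seat (a point): Charging post (black foot 100 mm across, grey column; fixed). Point: its seat, on the hanging pipette's axis at the height of the prong tops, 205 mm above the bench. Two prongs, 29 mm apart, run along x and end 30 mm in front (-x), where it is open. A lip 3 mm high stands on them 16 to 21 mm in front: lift over it, draw out along -x. The column is behind (+x), not above the prongs.
- stand: Pipette stand (fixed): white foot 135 by 325 mm, aluminium rail, row of five grey cradles along its y, 60 mm apart; the middle one is empty (the gaps between cradles are no seats). Origin: on the bench under the rail, 45 mm behind (+x) the seats. Only the 5 mm lips and the pipettes rise above the prong tops. Press on it, directly or with the pipette, with less than 30 N.
- stand_gap (a point): NOMINAL seat of the empty cradle, mid-way between the neighbours: axis of a seated pipette, at the height of the prong tops, 205 mm above the bench. The cradle is a spare clipped on by hand: true in height and direction, but off by up to 14 mm to either side in y and up to 4 mm in x, and stiff there (it will not give). Seated, the wings' underside lies on the prong tops.
- stand_mouth (a point): NOMINAL mouth of the empty cradle (off as its seat is), 30 mm in front (-x) of the seat: two prongs along x, 27 mm apart (neck 24 mm: 1.5 mm play each side), 8 mm wide and thick; their blunt ends stop a neck more than about 2 mm off. A lip on each stands 5 mm above the prong tops, 16 to 21 mm in front of the seat: the wings come in above it and are let down behind it.
- stand_catch (a point): NOMINAL place of the sprung catches (off as the seat is), 17 mm in front (-x) of it: two black noses reach 2.5 mm into the slot from the sides. The neck meets them when its axis is 30 mm short of the seat; 3 to 10 N pushes it on, they rub along it and snap shut behind it 3 mm short of the seat. The slot's back stops the neck firmly 1 mm past the seat.
- pip_a_mid (a point): Neighbouring pipette (yellow button), same make and size, hanging loose in a cradle of the stand; point: centre of its head, 28 mm above the underside of its wings.
- pip_b_mid (a point): Neighbouring pipette (red button), likewise.
- pip_c_mid (a point): Neighbouring pipette (green button), likewise.
- pip_d_mid (a point): Neighbouring pipette (orange button), likewise.
- tip_box_mid (a point): Blue box of tips with a clear lid, 85 by 122 by 66 mm, loose on the bench; its centre.
- bottle_mid (a point): White reagent bottle with a blue cap, 64 mm diameter, 165 mm tall, loose; the point is on its axis 80 mm up.
- blade_box_mid (a point): Flat cardboard blade box, 90 by 150 by 30 mm, loose; its centre.
- slide_box_mid (a point): Blue slide box, 85 by 180 by 34 mm, loose; its centre.

How it is judged:
By the outcome, as a careful person would: the job done as asked, in the order asked, and still so for the second after the job is handed in, with the robot touching nothing.
It also fails if it takes over 72 s, if anything falls off the work surface, if the arm or the gripper's body presses on something with over 40 N, if the wrist force passes 120 N, or if a joint passes its speed limit or range.

## Working session

There is one attempt and no reset: what is moved stays moved. The work goes in short steps, Python scripts to look and compute and a tool call to move; the robot and the scene stay as the last step left them, time stands still between calls to the robot, and variables do not carry over. Pictures are saved under pics/ and viewed, at most 10 in all, crops included, and the job is handed in when it is done.

Besides the shell and the picture viewer there is one more tool, called after "Emit:" as name(argument=value, ...) on one line, values as JSON. apply_moves: Moves the arm, as the interface text tells. Its arguments: {"type":"object","properties":{"series":{"type":"array","items":{"type":"number"}}},"required":["series"]}

```bash
mkdir -p pics; ls; cat > h.py <<'E'
import numpy as np, cv2
from workcell import arm, eyes, hand_in
def cap(n):
    c=eyes.capture(n); np.savez(f'{n}.npz',**c); return c
def world(c):
    z=c['range_z']; h,w=z.shape; v,u=np.mgrid[:h,:w]; K=c['mtx']
    P=np.stack([(u-K[0,2])/K[0,0]*z,(v-K[1,2])/K[1,1]*z,z],-1)
    W=(P-c['t'])@c['R']; W[z==0]=np.nan; return W
E
python3 - <<'E'
from h import *
print(arm.state())
for n in ['scene','top']:
    c=cap(n); cv2.imwrite(f'pics/{n}1.png',c['frame'][...,::-1]); print(n,-c['R'].T@c['t'],c['R'][2])
E
```

```text
pics
{'time': 0.0, 'q': array([-1.26060236e+00,  2.59193574e-01,  2.07609691e-02,  1.33367419e+00,
       -4.40018572e-05,  1.41816483e+00]), 'joint_vel': array([ 0.00087001, -0.00159618, -0.00107474,  0.00045771, -0.00159258,
       -0.00044268]), 'tau': array([ 2.59769477e-04, -5.55643630e+01,  3.44525886e+01,  1.39236552e-02,
       -2.85566557e-04,  5.83345127e-06]), 'eef_pos': array([ 0.24544738, -0.49189021,  0.23066509]), 'orientation': array([ 9.73343141e-01,  2.29352787e-01, -7.34995660e-05, -6.51471737e-04]), 'contact_force': array([ 0.39081885, -0.06359979, -0.36122154]), 'moment': array([ 0.00343796, -0.00149435, -0.0111632 ]), 'finger_force': 0.0, 'gripper_width': 1.0008301242219293}
scene [1.17589357 0.76970096 0.89978467] [-0.49596713 -0.6162007  -0.61181149]
top [ 0.42762877 -0.00716153  1.79824333] [ 0.07027607  0.01732573 -0.99737711]
```

View pics/scene1.png

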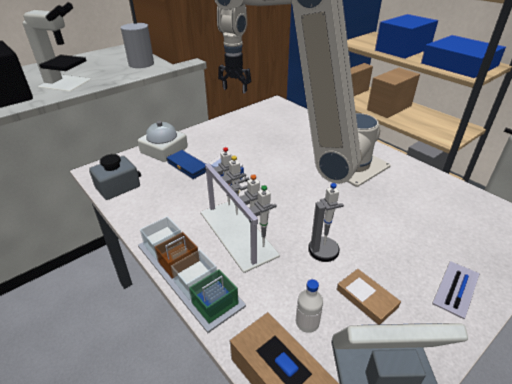

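View pics/top1.png

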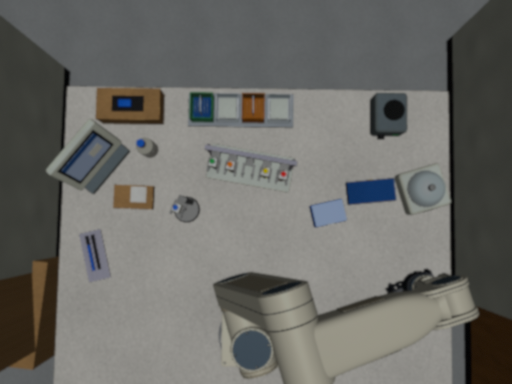

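The scene shows the stand with buttons (top view) green (213,162), orange (231,165), yellow (265,171), red (283,174), with the gap near (248,168). The post is at (187,208), with the blue button on its left at about (176,208).

```bash
python3 - <<'E'
from h import *
out=[]
for n,(u0,v0,u1,v1) in {'scene':(170,130,390,260),'top':(160,130,300,230)}.items():
    c=np.load(f'{n}.npz'); W=world(c); f=c['frame']; hsv=cv2.cvtColor(f,cv2.COLOR_RGB2HSV)
    m=(hsv[...,1]>120)&(hsv[...,2]>70)&(W[...,2]>.235)&(W[...,2]<.29)
    roi=np.zeros_like(m); roi[v0:v1,u0:u1]=1; m&=roi
    k,l,s,ce=cv2.connectedComponentsWithStats(m.astype(np.uint8))
    for i in range(1,k):
        if s[i,4]>4: print(n,s[i,4],ce[i].round(1),np.nanmean(W[l==i],0).round(4),np.nanmax(W[l==i][:,2]).round(4),hsv[l==i].mean(0).round())
    # clusters post: points around
    if n=='top':
        r=W[190:228,160:210].reshape(-1,3)
        for lo,hi in [(.005,.04),(.1,.19),(.19,.225),(.225,.25),(.25,.3)]:
            q=r[(r[:,2]>lo)&(r[:,2]<hi)]; print('post',lo,len(q),q.mean(0).round(4) if len(q) else '',q.min(0).round(3) if len(q) else '',q.max(0).round(3) if len(q) else '')
        r=W[140:195,200:300].reshape(-1,3)
        q=r[(r[:,2]>.003)&(r[:,2]<.02)]; print(cv2.minAreaRect(q[:,:2].astype(np.float32)))
    im=f[v0:v1,u0:u1,::-1]; out.append(cv2.resize(im,(700,int(700*im.shape[0]/im.shape[1]))))
cv2.imwrite('pics/c1.png',cv2.resize(np.vstack(out),None,fx=.62,fy=.62))
E
```

```text
scene 12 [225.3 149.1] [ 0.5897 -0.0911  0.2686] 0.2716 [  0. 200. 166.]
scene 18 [233.8 157.5] [ 0.5996 -0.0329  0.269 ] 0.2721 [ 24. 166. 170.]
scene 20 [253.1 176.7] [0.6191 0.0852 0.2689] 0.2719 [ 10. 185. 172.]
scene 21 [333. 185.] [0.4738 0.2606 0.2687] 0.2717 [111. 196. 156.]
scene 17 [263.9 187.4] [0.6289 0.1442 0.269 ] 0.2723 [ 67. 164. 114.]
top 5 [211.8 160.6] [0.6245 0.1448 0.2695] 0.2751 [ 68. 155. 116.]
top 13 [229.4 163.4] [0.6166 0.0866 0.2668] 0.2709 [ 12. 167. 155.]
top 13 [265.1 170.3] [ 0.5952 -0.0318  0.2694] 0.2768 [ 27. 175. 153.]
top 14 [283.  173.5] [ 0.5857 -0.091   0.2689] 0.2748 [  1. 160. 156.]
top 13 [174.6 206.6] [0.4702 0.2634 0.27  ] 0.2728 [111. 155. 144.]
post 0.005 475 [0.4605 0.2599 0.0151] [0.4   0.175 0.005] [0.544 0.366 0.034]
post 0.1 25 [0.4936 0.2379 0.1444] [0.472 0.233 0.101] [0.511 0.255 0.19 ]
post 0.19 147 [0.4791 0.2538 0.2053] [0.434 0.233 0.192] [0.512 0.293 0.224]
post 0.225 29 [0.467  0.257  0.2428] [0.453 0.245 0.225] [0.483 0.279 0.25 ]
post 0.25 54 [0.4683 0.2609 0.2603] [0.453 0.248 0.25 ] [0.483 0.275 0.277]
((0.6366441249847412, 0.024774834513664246), (0.21089373528957367, 0.38450950384140015), 0.9948761463165283)
```

View pics/c1.png

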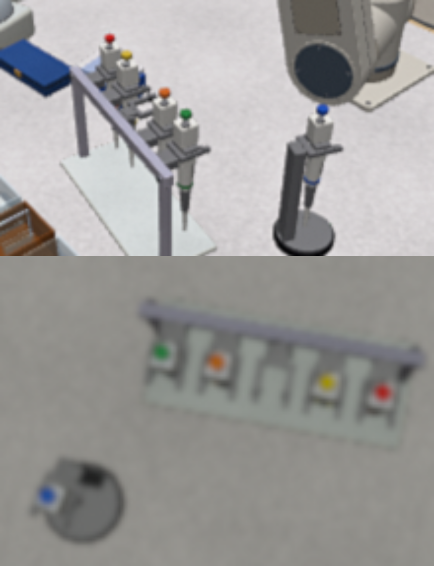

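```bash
cat >> h.py <<'E'
from scipy.spatial.transform import Rotation as Ro
def to(x,y,z,ty=None):
    s=arm.state(); R=Ro.from_quat(s['orientation']).as_matrix()
    d=R.T@(np.array([x,y,z])-s['eef_pos'])*100
    yy=np.degrees(np.arctan2(R[1,1],R[0,1]))
    print('tool cm',d.round(2),'ty yaw',yy.round(2),'turn',None if ty is None else round((yy-ty+180)%360-180,2),'t',round(s['time'],2),'tcp',s['eef_pos'].round(4),'F',s['contact_force'].round(2),'w',round(s['gripper_width'],3),'g',s['finger_force'])
E
python3 -c "
from h import *
to(.46,.25,.42)"
```

```text
tool cm [ 52.32 -56.83 -18.85] ty yaw -63.48 turn None t 0.1 tcp [ 0.2455 -0.4919  0.2307] F [-0.27  0.26 -0.3 ] w 1.003 g 0.0
```

Emit:
apply_moves(series=[3.4,-3.6,-3,0,1,3.4,-3.6,-3,0,1,3.4,-3.6,-3,0,1,3.4,-3.6,-3,0,1,3.4,-3.6,-3,0,1])

```text
time: 0.72
eef_pos: [0.3173, -0.2535, 0.3821]
orientation: [0.973, 0.229, -0.0, -0.0]
contact_force: [0.7, -1.3, -0.6]
gripper_width: 1.003
finger_force: 0.0
```

Emit:
apply_moves(series=[3.5,-3.9,-0.8,0,1,3.5,-3.9,-0.8,0,1,3.5,-3.9,-0.8,0,1,3.5,-3.9,-0.8,0,1,3.5,-3.9,-0.8,0,1])

```text
time: 1.35
eef_pos: [0.3868, -0.0008, 0.4215]
orientation: [0.973, 0.229, 0.0, -0.0]
contact_force: [1.2, -0.9, 0.1]
gripper_width: 0.996
finger_force: 0.0
```

Emit:
apply_moves(series=[3.5,-3.9,0,0,1,3.5,-3.9,0,0,1,3.5,-3.9,0,0,1,3.5,-3.9,0,0,1,3.5,-3.9,0,0,1])

```text
time: 1.98
eef_pos: [0.4564, 0.2519, 0.4211]
orientation: [0.973, 0.229, -0.0, 0.0]
contact_force: [0.6, -2.2, 0.9]
gripper_width: 0.997
finger_force: 0.0
```

```bash
python3 -c "
from h import *
to(.47,.262,.42)
c=cap('wrist'); cv2.imwrite('pics/w1.png',c['frame'][...,::-1]); print(-c['R'].T@c['t'],c['R'][2])"
```

```text
tool cm [ 1.67 -0.3   0.1 ] ty yaw -63.47 turn None t 1.98 tcp [0.4564 0.2519 0.4211] F [ 0.57 -2.15  0.93] w 0.997 g 0.0
[0.51618781 0.2819845  0.56261341] [-0.2393935 -0.119371  -0.9635566]
```

View pics/w1.png

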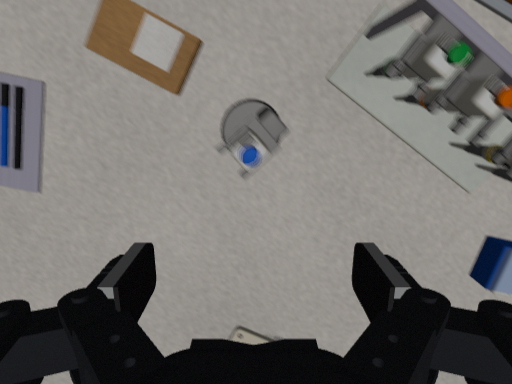

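The blue button is at (250,155), with the column behind it at about (270,122). The stand with the green and orange pipettes is at upper right.

```bash
cat > m.py <<'E'
from h import *
def post(c):
    W=world(c); f=c['frame']; hsv=cv2.cvtColor(f,cv2.COLOR_RGB2HSV)
    g=np.hypot(W[...,0]-.47,W[...,1]-.262)<.06
    b=g&(hsv[...,1]>120)&(W[...,2]>.255); p=W[b]; print('button',b.sum(),(p.min(0)+p.max(0))/2,p.max(0))
    h=g&(W[...,2]>.24)&(W[...,2]<.262); r=cv2.minAreaRect(W[h][:,:2].astype(np.float32)); print('head',r,np.median(W[h][:,2]))
    k=g&(W[...,2]>.18)&(W[...,2]<.235); q=W[k]
    for lo in np.arange(.18,.235,.008):
        s=q[(q[:,2]>=lo)&(q[:,2]<lo+.008)]
        if len(s)>5: print(lo.round(3),len(s),cv2.minAreaRect(s[:,:2].astype(np.float32)))
if __name__=='__main__':
    c=np.load('wrist.npz'); post(c)
    f=c['frame'][90:190,200:300,::-1]; cv2.imwrite('pics/w1c.png',cv2.resize(f,(500,500),interpolation=cv2.INTER_CUBIC))
E
python3 m.py
```

```text
button 1087 [0.45874087 0.25851411 0.38564211] [0.49095349 0.31235845 0.51617068]
head ((0.4698832631111145, 0.26035118103027344), (0.02792014367878437, 0.030056960880756378), 68.17710876464844) 0.24935575441320734
0.18 8 ((0.506869375705719, 0.2614235579967499), (0.0007036252645775676, 0.015672985464334488), 65.34886169433594)
0.188 9 ((0.4913843870162964, 0.2724643051624298), (0.0036772717721760273, 0.039532143622636795), 53.5864372253418)
0.196 735 ((0.4757719039916992, 0.25786739587783813), (0.04514700546860695, 0.07301052659749985), 67.84561157226562)
0.204 593 ((0.47584715485572815, 0.2580755949020386), (0.044892989099025726, 0.07132119685411453), 68.13591766357422)
0.212 50 ((0.479732871055603, 0.26632434129714966), (0.01679055392742157, 0.036790020763874054), 26.104249954223633)
0.22 25 ((0.4788893461227417, 0.26702213287353516), (0.013905797153711319, 0.032994344830513), 31.699996948242188)
0.228 22 ((0.4806581139564514, 0.26439833641052246), (0.014198699034750462, 0.03204075247049332), 23.767370223999023)
```

View pics/w1c.png

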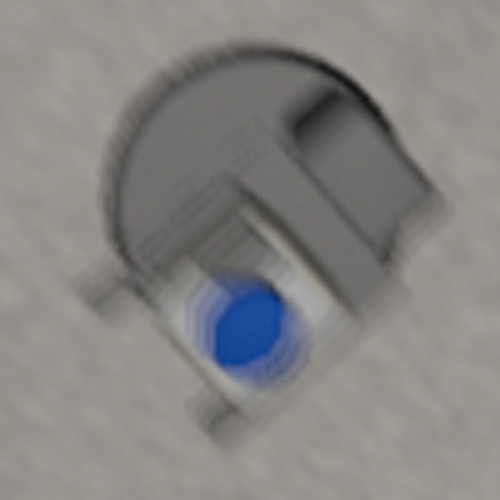

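```bash
python3 -c "
from h import *
to(.470,.2605,.32,-22)"
```

```text
tool cm [1.32 0.2  9.92] ty yaw -63.37 turn -41.37 t 2.02 tcp [0.4576 0.2563 0.4192] F [-1.5   0.34 -3.62] w 0.999 g 0.0
```

Emit:
apply_moves(series=[1.3,0.2,2,0,1,0,0,2,-10.3,1,0,0,2,-10.3,1,0,0,2,-10.3,1,0,0,2,-10.4,1])

```text
time: 2.65
eef_pos: [0.4688, 0.254, 0.3203]
orientation: [0.828, 0.56, -0.0, -0.0]
contact_force: [-0.2, 0.0, 0.4]
gripper_width: 0.996
finger_force: 0.0
```

Emit:
apply_moves(series=[0,0,0,0,1,0,0,0,0,1,0,0,0,0,1,0,0,0,0,1,0,0,0,0,1])

```text
time: 3.28
eef_pos: [0.4689, 0.2541, 0.3215]
orientation: [0.83, 0.558, 0.0, 0.0]
contact_force: [0.8, 0.3, 0.5]
gripper_width: 1.002
finger_force: 0.0
```

```bash
python3 -c "
from h import *; import m
to(.470,.2605,.218,-22)
c=cap('wrist'); W=world(c); W[W[...,2]>.285]=0; 
g=np.hypot(W[...,0]-.47,W[...,1]-.262)<.04
h=g&(W[...,2]>.24)&(W[...,2]<.262);print('head',cv2.minAreaRect(W[h][:,:2].astype(np.float32)),np.median(W[h][:,2]),h.sum())
h=g&(W[...,2]>.263);p=W[h];print('btn',h.sum(),cv2.minAreaRect(p[:,:2].astype(np.float32)),np.median(p[:,2]))
cv2.imwrite('pics/w2.png',c['frame'][...,::-1])"
```

```text
tool cm [ 0.63 -0.15 10.35] ty yaw -22.22 turn -0.22 t 3.27 tcp [0.4689 0.2541 0.3215] F [0.81 0.26 0.46] w 1.002 g 0.0
head ((0.46978065371513367, 0.260988712310791), (0.027197619900107384, 0.029948431998491287), 67.47025299072266) 0.24948472871423172 1150
btn 630 ((0.46972906589508057, 0.26075899600982666), (0.016932347789406776, 0.017125751823186874), 21.741283416748047) 0.267703299680199
```

View pics/w2.png

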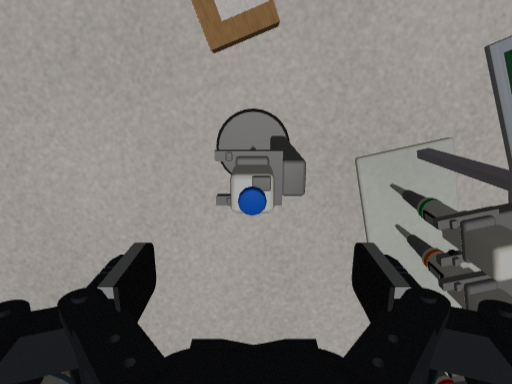

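The pipette's head at (252,192) is centred between the fingers, with the prongs pointing left and the column to the right. I'll go down and grip.

Emit:
apply_moves(series=[0.65,-0.15,0,0,1,0,0,3,0,1,0,0,3,0,1,0,0,3,0,1,0,0,1.6,0,1])

```text
time: 3.95
eef_pos: [0.4695, 0.2608, 0.2137]
orientation: [0.83, 0.558, -0.001, -0.0]
contact_force: [-0.7, -0.6, 0.4]
gripper_width: 0.999
finger_force: 0.0
```

Emit:
apply_moves(series=[0,0,0,0,1,0,0,0,0,-1,0,0,0,0,-1,0,0,0,0,-1,0,0,0,0,-1])

```text
time: 4.58
eef_pos: [0.4702, 0.2608, 0.216]
orientation: [0.83, 0.558, 0.001, 0.0]
contact_force: [0.3, -0.8, 4.4]
gripper_width: 0.345
finger_force: 59.3
```

Emit:
apply_moves(series=[0,0,0,0,-1,0,0,0,0,-1,0,0,0,0,-1,0,0,0,0,-1,0,0,0,0,-1])

```text
time: 5.2
eef_pos: [0.4702, 0.2607, 0.2159]
orientation: [0.83, 0.558, 0.001, 0.0]
contact_force: [-0.8, 0.7, 6.3]
gripper_width: 0.349
finger_force: 59.4
```

```bash
python3 -c "
from h import *
to(.470,.2605,.222,-22)"
```

```text
tool cm [-0.03 -0.01 -0.61] ty yaw -22.19 turn -0.19 t 5.2 tcp [0.4702 0.2607 0.2159] F [-0.84  0.7   6.3 ] w 0.349 g 59.44240093231201
```

Emit:
apply_moves(series=[0,0,-0.5,0,-1,0,0,-0.5,0,-1,0,-0.5,0,0,-1,0,-1.5,0,0,-1,0,-2,0,0,-1])

```text
time: 5.82
eef_pos: [0.4316, 0.2761, 0.225]
orientation: [0.83, 0.558, -0.0, -0.0]
contact_force: [0.3, 1.2, -0.9]
gripper_width: 0.343
finger_force: 59.3
```

Emit:
apply_moves(series=[0,-2,0,0,-1,0,-2,0,0,-1,0,-1,-1,0,-1,0,0,-1,0,-1,0,0,-1,0,-1])

```text
time: 6.45
eef_pos: [0.3871, 0.2947, 0.2564]
orientation: [0.83, 0.558, 0.0, 0.0]
contact_force: [0.3, 0.4, -1.6]
gripper_width: 0.341
finger_force: 59.4
```

```bash
python3 -c "
from h import *
to(.40,.18,.258,-9.45);to(.528,.04,.258,-9.45)
c=cap('scene'); cv2.imwrite('pics/s2.png',c['frame'][100:300,150:420,::-1])"
```

```text
tool cm [-10.14   5.53  -0.17] ty yaw -22.19 turn -12.74 t 6.45 tcp [0.3871 0.2947 0.2564] F [ 0.27  0.44 -1.56] w 0.341 g 59.43184196949005
tool cm [-18.27  22.66  -0.16] ty yaw -22.19 turn -12.74 t 6.45 tcp [0.3871 0.2947 0.2564] F [ 0.27  0.44 -1.56] w 0.341 g 59.43184196949005
```

View pics/s2.png

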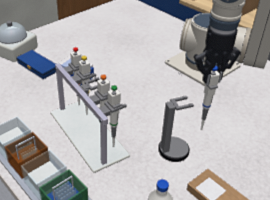

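Emit:
apply_moves(series=[-2,1.1,0,0,-1,-2,1.1,0,0,-1,-2,1.1,0,0,-1,-2,1.1,0,0,-1,-2,1.1,0,0,-1])

```text
time: 7.12
eef_pos: [0.4004, 0.1802, 0.2554]
orientation: [0.83, 0.558, 0.0, 0.0]
contact_force: [0.2, 0.3, -0.5]
gripper_width: 0.344
finger_force: 59.4
```

Emit:
apply_moves(series=[-2.8,4,0,0,-1,-2.8,4,0,0,-1,-2.7,4,0,0,-1,0,3,0,-6,-1,0,0,0,-6.7,-1])

```text
time: 7.75
eef_pos: [0.5094, 0.0458, 0.2546]
orientation: [0.763, 0.646, -0.0, -0.0]
contact_force: [-0.2, -0.2, -1.0]
gripper_width: 0.342
finger_force: 59.9
```

Emit:
apply_moves(series=[0,0,0,0,-1,0,0,0,0,-1,0,0,0,0,-1,0,0,0,0,-1,0,0,0,0,-1])

```text
time: 8.38
eef_pos: [0.5073, 0.0479, 0.2554]
orientation: [0.763, 0.646, 0.0, 0.0]
contact_force: [0.6, 0.6, -1.9]
gripper_width: 0.341
finger_force: 59.9
```

```bash
python3 -c "
from h import *
to(.528,.04,.258,-9.45)
c=cap('wrist'); cv2.imwrite('pics/w3.png',c['frame'][...,::-1])
cap('top')"
```

```text
tool cm [-0.44  2.18 -0.26] ty yaw -9.49 turn -0.04 t 8.38 tcp [0.5073 0.0479 0.2554] F [ 0.6   0.56 -1.88] w 0.341 g 59.92398977279663
```

View pics/w3.png

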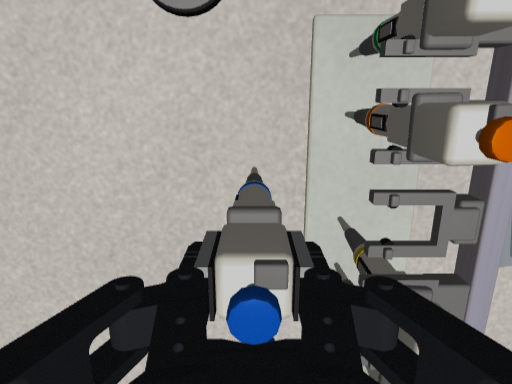

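The empty cradle is visible, with its upper prong at rows 190–206 and its lower prong at rows 240–256, columns 370–450. The held pipette's button is at (253,315). I'll measure the prongs relative to the held pipette.

```bash
python3 -c "
from h import *
c=np.load('wrist.npz'); W=world(c)
for v,us in {198:range(364,460,6),248:range(364,460,6),157:range(364,420,6)}.items():
    print(v,[tuple(W[v,u].round(4)) for u in us])
for u in [382,410,425]:
    print('col',u,[(v,)+tuple(W[v,u].round(4)) for v in list(range(184,212,2))+list(range(234,262,2))])
a=np.radians(-9.47); X=np.array([np.cos(a),np.sin(a)]); Y=np.array([-X[1],X[0]])
P=W[...,:2]@np.stack([X,Y]).T
v,u=np.mgrid[:384,:512]
def rect(n,m):
    q=P[m]; print(n,m.sum(),np.nanpercentile(q,[1,99],axis=0).round(4),np.nanmedian(W[m][:,2]).round(4),cv2.minAreaRect(W[m][:,:2].astype(np.float32)))
z=W[...,2]
hsv=cv2.cvtColor(c['frame'],cv2.COLOR_RGB2HSV)
pr=(u>362)&(u<452)&(z>.198)&(z<.212)
rect('upper',pr&(v>180)&(v<215)&(u<436)); rect('lower',pr&(v>230)&(v<262)&(u<436)); rect('all',pr&(v>180)&(v<262))
rect('button',(hsv[...,1]>120)&(v>280)&(v<350)&(u>220)&(u<290))
hm=(v>220)&(v<310)&(u>215)&(u<292)&(hsv[...,1]<40)&(hsv[...,2]>150)
rect('head',hm)
rect('orange',(hsv[...,1]>120)&(u>470)&(v>110)&(v<165))
print('tcp',X@[.5073,.0479],Y@[.5073,.0479])
"
```

```text
198 [(np.float64(0.6307), np.float64(-0.0216), np.float64(0.0128)), (np.float64(0.5798), np.float64(0.0434), np.float64(0.1981)), (np.float64(0.5815), np.float64(0.045), np.float64(0.2042)), (np.float64(0.5852), np.float64(0.0443), np.float64(0.2039)), (np.float64(0.5888), np.float64(0.0438), np.float64(0.204)), (np.float64(0.5906), np.float64(0.0448), np.float64(0.2084)), (np.float64(0.5963), np.float64(0.0423), np.float64(0.2033)), (np.float64(0.6001), np.float64(0.0414), np.float64(0.2027)), (np.float64(0.6029), np.float64(0.0416), np.float64(0.2047)), (np.float64(0.6063), np.float64(0.0411), np.float64(0.205)), (np.float64(0.6107), np.float64(0.0399), np.float64(0.2033)), (np.float64(0.6144), np.float64(0.0392), np.float64(0.2032)), (np.float64(0.6178), np.float64(0.0387), np.float64(0.2036)), (np.float64(0.6207), np.float64(0.0387), np.float64(0.2049)), (np.float64(0.6247), np.float64(0.0378), np.float64(0.2042)), (np.float64(0.6284), np.float64(0.0371), np.float64(0.2041))]
248 [(np.float64(0.5739), np.float64(0.009), np.float64(0.1964)), (np.float64(0.5757), np.float64(0.0119)
[... 7480 characters left out ...]
 82.45231628417969)
all 3174 [[0.5644 0.1011]
 [0.6147 0.1441]] 0.2038 ((0.6024296879768372, 0.02356937900185585), (0.04388601332902908, 0.052669133991003036), 80.5028076171875)
button 2570 [[0.4835 0.1219]
 [0.5    0.1402]] 0.3071 ((0.4734032154083252, -0.07617378234863281), (0.2747732102870941, 0.06003758683800697), 84.65837097167969)
head 2090 [[0.446  0.0385]
 [0.5374 0.1432]] 0.2889 ((0.5001453161239624, 0.007661532610654831), (0.106993667781353, 0.09668286144733429), 80.08721160888672)
orange 1223 [[0.5834 0.1747]
 [0.5928 0.191 ]] 0.2672 ((0.6335363984107971, 0.0693545788526535), (0.011635145172476768, 0.06557637453079224), 53.18647384643555)
tcp 0.4925054144716598 0.13071387346452013
```

Measured, in stand axes relative to the held pipette: cradle centre 9 mm to -y, seat about 101.5 mm ahead, direction -9.5°. I'll align, lower to the entry height (wings about 8.5 mm over the prong tops), and stop short of the mouth.

Emit:
apply_moves(series=[-0.45,1,1,0,-1,-0.45,1,1,0,-1,0,1.2,1.1,0,-1,0,1,0,0,-1,0,0.7,0,0,-1])

```text
time: 9.1
eef_pos: [0.555, 0.0307, 0.2241]
orientation: [0.763, 0.646, -0.0, -0.0]
contact_force: [-0.1, 0.2, -1.6]
gripper_width: 0.342
finger_force: 60.0
```

Emit:
apply_moves(series=[0,0,0,0,-1,0,0,0,0,-1,0,0,0,0,-1,0,0,0,0,-1,0,0,0,0,-1])

```text
time: 9.72
eef_pos: [0.5541, 0.0309, 0.2244]
orientation: [0.763, 0.646, 0.0, 0.0]
contact_force: [-0.3, 0.2, -2.4]
gripper_width: 0.342
finger_force: 60.0
```

```bash
cat > p.py <<'E'
from h import *
a=np.radians(-9.5); X=np.array([np.cos(a),np.sin(a)]); Y=np.array([-X[1],X[0]])
s=arm.state(); p=s['eef_pos']; F=s['contact_force']
to(.528,.04,.2245,-9.5)
print('s',(X@p[:2]).round(4),'t',(Y@p[:2]).round(4),'z',p[2].round(4),'Fs',(X@F[:2]).round(1),'Ft',(Y@F[:2]).round(1),'Fz',F[2].round(1),'M',s['moment'].round(2))
E
python3 - <<'E'
from p import *
c=cap('wrist'); cv2.imwrite('pics/w4.png',c['frame'][...,::-1])
c=np.load('wrist.npz')
E
```

```text
tool cm [ 0.47 -2.72 -0.01] ty yaw -9.48 turn 0.02 t 9.72 tcp [0.5541 0.0309 0.2244] F [-0.29  0.18 -2.37] w 0.342 g 59.9508136510849
s 0.5414 t 0.1219 z 0.2244 Fs -0.3 Ft 0.1 Fz -2.4 M [0.   0.05 0.05]
```

View pics/w4.png

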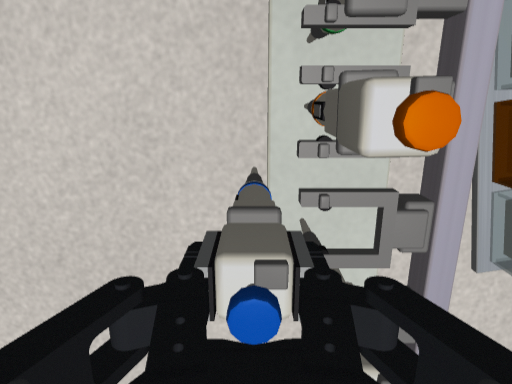

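The slot lies between rows 207 and 248 at columns 300–380. The held pipette is unchanged in the grip. A quick re-measure before entering.

```bash
python3 - <<'E'
from p import *
c=np.load('wrist.npz'); W=world(c); z=W[...,2]; T=W[...,:2]@Y; S=W[...,:2]@X
for u in [312,345,365]:
    m=[(v,T[v,u].round(4),z[v,u].round(4)) for v in range(185,275) if .2025<z[v,u]<.2065]
    up=[k for k in m if k[0]<225]; lo=[k for k in m if k[0]>225]
    print(u,up[0],up[-1],lo[0],lo[-1],'mid inner',(up[-1][1]+lo[0][1])/2,'outer',(up[0][1]+lo[-1][1])/2)
print('ends',[np.nanmin(S[v][290:380][(z[v][290:380]>.2025)&(z[v][290:380]<.207)]).round(4) for v in (193,197,201,205,255,259,263)])
print('inner back', [(u,S[228,u].round(4),z[228,u].round(3)) for u in range(366,392,2)])
E
```

```text
tool cm [ 0.47 -2.73 -0.01] ty yaw -9.48 turn 0.02 t 9.78 tcp [0.5541 0.0309 0.2244] F [ 0.29 -0.15 -1.69] w 0.343 g 59.950745701789856
s 0.5414 t 0.1219 z 0.2244 Fs 0.3 Ft -0.1 Fz -1.7 M [-0.01 -0.   -0.04]Traceback (most recent call last):
  File "<stdin>", line 6, in <module>
IndexError: list index out of range
```

```bash
python3 - <<'E'
from p import *
c=np.load('wrist.npz'); W=world(c); z=W[...,2]; T=W[...,:2]@Y; S=W[...,:2]@X
for u in [312,345,360,372]:
    m=[(v,T[v,u].round(4),z[v,u].round(4)) for v in range(185,275) if .202<z[v,u]<.207]
    up=[k for k in m if k[0]<225]; lo=[k for k in m if k[0]>225]
    print(u,up[:1],up[-1:],lo[:1],lo[-1:])
print('ends',[(v,[S[v,u].round(4) for u in range(292,308,2)]) for v in (195,202)])
print('inner back', [(u,S[228,u].round(4),z[228,u].round(3)) for u in range(366,392,2)])
E
```

```text
tool cm [ 0.47 -2.73 -0.01] ty yaw -9.48 turn 0.02 t 9.78 tcp [0.5541 0.0309 0.2244] F [ 0.29 -0.15 -1.69] w 0.343 g 59.950745701789856
s 0.5414 t 0.1219 z 0.2244 Fs 0.3 Ft -0.1 Fz -1.7 M [-0.01 -0.   -0.04]
312 [(191, np.float64(0.144), np.float64(0.2031))] [(205, np.float64(0.1371), np.float64(0.2047))] [] []
345 [(191, np.float64(0.1443), np.float64(0.2039))] [(206, np.float64(0.1363), np.float64(0.2039))] [(253, np.float64(0.1088), np.float64(0.202))] [(267, np.float64(0.1018), np.float64(0.2046))]
360 [(190, np.float64(0.1443), np.float64(0.2022))] [(206, np.float64(0.136), np.float64(0.2032))] [(253, np.float64(0.1091), np.float64(0.2026))] [(267, np.float64(0.1012), np.float64(0.2035))]
372 [(191, np.float64(0.1442), np.float64(0.2036))] [(206, np.float64(0.1364), np.float64(0.2045))] [(253, np.float64(0.1095), np.float64(0.2034))] [(267, np.float64(0.101), np.float64(0.2032))]
ends [(195, [np.float64(0.5836), np.float64(0.5858), np.float64(0.5882), np.float64(0.5904), np.float64(0.5643), np.float64(0.5652), np.float64(0.5666), np.float64(0.5672)]), (202, [np.float64(0.5839), np.float64(0.5863), np.float64(0.5885), np.float64(0.5907), np.float64(0.5644), np.float64(0.5655), np.float64(0.5664), np.float64(0.5676)])]
inner back [(366, np.float64(0.6697), np.float64(0.012)), (368, np.float64(0.6726), np.float64(0.01)), (370, np.float64(0.6746), np.float64(0.011)), (372, np.float64(0.6767), np.float64(0.011)), (374, np.float64(0.6791), np.float64(0.011)), (376, np.float64(0.6071), np.float64(0.198)), (378, np.float64(0.6072), np.float64(0.201)), (380, np.float64(0.607), np.float64(0.204)), (382, np.float64(0.6082), np.float64(0.203)), (384, np.float64(0.6092), np.float64(0.203)), (386, np.float64(0.6102), np.float64(0.204)), (388, np.float64(0.6108), np.float64(0.205)), (390, np.float64(0.6123), np.float64(0.204))]
```

Consistent: slot centre t=0.1225 with the pipette at about 0.1223, and seat at s=0.594. Advancing slowly.

Emit:
apply_moves(series=[0,0.4,0,0,-1,0,0.3,0,0,-1,0,0.3,0,0,-1,0,0.3,0,0,-1,0,0.2,0,0,-1])

```text
time: 10.4
eef_pos: [0.5692, 0.0283, 0.2242]
orientation: [0.763, 0.646, -0.0, -0.0]
contact_force: [0.3, 0.3, -0.5]
gripper_width: 0.348
finger_force: 60.0
```

```bash
python3 p.py
```

```text
tool cm [ 0.47 -4.26 -0.03] ty yaw -9.48 turn 0.02 t 10.4 tcp [0.5692 0.0283 0.2242] F [ 0.3   0.27 -0.54] w 0.348 g 59.95047211647034
s 0.5567 t 0.1219 z 0.2242 Fs 0.3 Ft 0.3 Fz -0.5 M [-0.01  0.01 -0.03]
```

It has entered the mouth with no force. Next, the catches.

Emit:
apply_moves(series=[0,0.2,0,0,-1,0,0.2,0,0,-1,0,0.2,0,0,-1,0,0.2,0,0,-1,0,0.2,0,0,-1])

```text
time: 11.02
eef_pos: [0.5775, 0.0274, 0.2239]
orientation: [0.763, 0.646, -0.001, -0.002]
contact_force: [-8.9, 4.9, -0.2]
gripper_width: 0.342
finger_force: 60.3
```

```bash
python3 p.py
```

```text
tool cm [ 0.43 -5.09 -0.04] ty yaw -9.47 turn 0.03 t 11.03 tcp [0.5775 0.0274 0.2239] F [-8.95  4.94 -0.16] w 0.342 g 60.325201749801636
s 0.565 t 0.1223 z 0.2239 Fs -9.6 Ft 3.4 Fz -0.2 M [ 1.06  2.05 -0.09]
```

Emit:
apply_moves(series=[0.05,0,0,0,-1,0,0.1,0,0,-1,0,0.1,0,0,-1,0,0.1,0,0,-1,0,0.1,0,0,-1])

```text
time: 11.65
eef_pos: [0.582, 0.0269, 0.2238]
orientation: [0.763, 0.646, -0.001, -0.001]
contact_force: [-4.8, 2.2, -2.0]
gripper_width: 0.346
finger_force: 60.2
```

```bash
python3 p.py
```

```text
tool cm [ 0.4  -5.54 -0.05] ty yaw -9.47 turn 0.03 t 11.65 tcp [0.582  0.0269 0.2238] F [-4.81  2.23 -1.98] w 0.346 g 60.15916049480438
s 0.5696 t 0.1226 z 0.2238 Fs -5.1 Ft 1.4 Fz -2.0 M [ 0.47  0.98 -0.  ]
```

Past the catch ramps (24.5 mm short) with lower force. Continuing.

Emit:
apply_moves(series=[0.03,0.2,0,0,-1,0,0.2,0,0,-1,0,0.2,0,0,-1,0,0.2,0,0,-1,0,0.2,0,0,-1])

```text
time: 12.28
eef_pos: [0.5929, 0.0252, 0.2243]
orientation: [0.763, 0.646, 0.0, -0.0]
contact_force: [-4.1, 2.2, -0.8]
gripper_width: 0.339
finger_force: 60.2
```

```bash
python3 p.py
```

```text
tool cm [ 0.39 -6.65 -0.02] ty yaw -9.48 turn 0.02 t 12.28 tcp [0.5929 0.0252 0.2243] F [-4.05  2.18 -0.79] w 0.339 g 60.18910467624664
s 0.5807 t 0.1227 z 0.2243 Fs -4.4 Ft 1.5 Fz -0.8 M [ 0.41  1.09 -0.  ]
```

Emit:
apply_moves(series=[0.02,0.2,0,0,-1,0,0.2,0,0,-1,0,0.2,0,0,-1,0,0.15,0,0,-1,0,0.15,0,0,-1])

```text
time: 12.9
eef_pos: [0.6022, 0.0238, 0.2244]
orientation: [0.763, 0.646, 0.0, 0.0]
contact_force: [-0.8, 1.0, -1.9]
gripper_width: 0.342
finger_force: 60.2
```

```bash
python3 p.py
```

```text
tool cm [ 0.38 -7.58 -0.02] ty yaw -9.49 turn 0.01 t 12.9 tcp [0.6022 0.0238 0.2244] F [-0.77  0.98 -1.88] w 0.342 g 60.171732902526855
s 0.59 t 0.1228 z 0.2244 Fs -0.9 Ft 0.8 Fz -1.9 M [ 0.21  0.34 -0.02]
```

Emit:
apply_moves(series=[0.02,0.1,0,0,-1,0,0.1,0,0,-1,0,0.1,0,0,-1,0,0.1,0,0,-1,0,0,0,0,-1])

```text
time: 13.52
eef_pos: [0.6058, 0.0234, 0.2243]
orientation: [0.763, 0.646, 0.0, 0.0]
contact_force: [-0.1, -0.1, -1.1]
gripper_width: 0.343
finger_force: 60.2
```

```bash
python3 p.py
```

```text
tool cm [ 0.36 -7.95 -0.02] ty yaw -9.49 turn 0.01 t 13.53 tcp [0.6058 0.0234 0.2243] F [-0.06 -0.06 -1.1 ] w 0.343 g 60.19124150276184
s 0.5936 t 0.123 z 0.2243 Fs -0.1 Ft -0.1 Fz -1.1 M [-0.    0.03 -0.02]
```

Emit:
apply_moves(series=[0,0.05,0,0,-1,0,0.05,0,0,-1,0,0.05,0,0,-1,0,0.05,0,0,-1,0,0,0,0,-1])

```text
time: 14.15
eef_pos: [0.6077, 0.0231, 0.2243]
orientation: [0.763, 0.646, -0.0, -0.0]
contact_force: [0.3, -0.1, -2.0]
gripper_width: 0.34
finger_force: 60.2
```

```bash
python3 p.py
```

```text
tool cm [ 0.35 -8.14 -0.02] ty yaw -9.48 turn 0.02 t 14.15 tcp [0.6077 0.0231 0.2243] F [ 0.34 -0.14 -1.97] w 0.34 g 60.191566944122314
s 0.5955 t 0.1231 z 0.2243 Fs 0.4 Ft -0.1 Fz -2.0 M [ 0.04 -0.02 -0.01]
```

Emit:
apply_moves(series=[0,0.05,0,0,-1,0,0.05,0,0,-1,0,0.05,0,0,-1,0,0.05,0,0,-1,0,0,0,0,-1])

```text
time: 14.78
eef_pos: [0.6085, 0.023, 0.2243]
orientation: [0.763, 0.646, -0.001, -0.001]
contact_force: [-6.0, 1.7, 1.0]
gripper_width: 0.341
finger_force: 60.7
```

```bash
python3 p.py
```

```text
tool cm [ 0.35 -8.22 -0.01] ty yaw -9.47 turn 0.03 t 14.78 tcp [0.6085 0.023  0.2243] F [-6.03  1.67  0.96] w 0.341 g 60.71600139141083
s 0.5964 t 0.1231 z 0.2243 Fs -6.2 Ft 0.6 Fz 1.0 M [ 0.22  1.61 -0.04]
```

Back stop found at s≈0.5963. I'll back off to the seat and let it down.

Emit:
apply_moves(series=[0,-0.1,0,0,-1,0,-0.1,0,0,-1,0,0,0.2,0,-1,0,0,0.2,0,-1,0,0,0.2,0,-1])

```text
time: 15.4
eef_pos: [0.6077, 0.0231, 0.218]
orientation: [0.763, 0.646, 0.0, -0.0]
contact_force: [-0.4, 0.4, -0.9]
gripper_width: 0.343
finger_force: 60.2
```

```bash
python3 p.py
```

```text
tool cm [ 0.35 -8.14 -0.65] ty yaw -9.49 turn 0.01 t 15.4 tcp [0.6077 0.0231 0.218 ] F [-0.4   0.36 -0.86] w 0.343 g 60.19057273864746
s 0.5956 t 0.1231 z 0.218 Fs -0.5 Ft 0.3 Fz -0.9 M [-0.04 -0.01  0.  ]
```

Emit:
apply_moves(series=[0,0,0.05,0,-1,0,0,0.05,0,-1,0,0,0.05,0,-1,0,0,0.05,0,-1,0,0,0,0,-1])

```text
time: 16.02
eef_pos: [0.6076, 0.0231, 0.2163]
orientation: [0.763, 0.646, -0.0, -0.0]
contact_force: [0.1, -0.2, -2.1]
gripper_width: 0.346
finger_force: 60.2
```

```bash
python3 p.py
```

```text
tool cm [ 0.35 -8.13 -0.82] ty yaw -9.49 turn 0.01 t 16.02 tcp [0.6076 0.0231 0.2163] F [ 0.11 -0.16 -2.07] w 0.346 g 60.17842769622803
s 0.5955 t 0.1231 z 0.2163 Fs 0.1 Ft -0.1 Fz -2.1 M [-0.06  0.02  0.01]
```

Emit:
apply_moves(series=[0,0,0.05,0,-1,0,0,0.05,0,-1,0,0,0.05,0,-1,0,0,0.05,0,-1,0,0,0,0,-1])

```text
time: 16.65
eef_pos: [0.6077, 0.0231, 0.2158]
orientation: [0.763, 0.646, 0.001, 0.001]
contact_force: [-3.1, 0.0, 10.0]
gripper_width: 0.345
finger_force: 61.9
```

```bash
python3 p.py
```

```text
tool cm [ 0.35 -8.14 -0.88] ty yaw -9.48 turn 0.02 t 16.65 tcp [0.6077 0.0231 0.2158] F [-3.120e+00  1.000e-02  1.003e+01] w 0.345 g 61.88988447189331
s 0.5956 t 0.1231 z 0.2158 Fs -3.1 Ft -0.5 Fz 10.0 M [0.04 0.8  0.01]
```

Seated: 10 N contact at the expected height. I'll ease off, open and lift clear.

Emit:
apply_moves(series=[0,0,-0.1,0,-1,0,0,0,0,-1,0,0,0,0,0.6,0,0,0,0,0.6,0,0,0,0,0.6])

```text
time: 17.27
eef_pos: [0.6077, 0.0231, 0.215]
orientation: [0.763, 0.646, -0.0, -0.0]
contact_force: [-0.5, -0.4, -0.0]
gripper_width: 0.801
finger_force: 0.0
```

```bash
python3 p.py
```

```text
tool cm [ 0.35 -8.14 -0.95] ty yaw -9.49 turn 0.01 t 17.27 tcp [0.6077 0.0231 0.215 ] F [-0.51 -0.44 -0.01] w 0.801 g 0.0
s 0.5955 t 0.1231 z 0.215 Fs -0.4 Ft -0.5 Fz -0.0 M [ 0.    0.01 -0.  ]
```

Emit:
apply_moves(series=[0,0,-1,0,0.6,0,0,-1.5,0,0.6,0,0,-3,0,0.6,0,0,-4,0,0.6,0,0,-4,0,0.6])

```text
time: 17.9
eef_pos: [0.6074, 0.0231, 0.3528]
orientation: [0.763, 0.646, 0.0, 0.0]
contact_force: [1.9, 0.0, 0.4]
gripper_width: 0.797
finger_force: 0.0
```

Emit:
apply_moves(series=[0,-3,-1,0,0.6,0,-3,0,0,0.6,0,-3,0,0,0.6,0,-2,0,0,0.6,0,0,0,0,0.6])

```text
time: 18.52
eef_pos: [0.4983, 0.0415, 0.3622]
orientation: [0.763, 0.646, 0.001, 0.001]
contact_force: [0.3, 0.3, 0.5]
gripper_width: 0.801
finger_force: 0.0
```

```bash
python3 - <<'E'
from p import *
c=cap('scene'); W=world(c); hsv=cv2.cvtColor(c['frame'],cv2.COLOR_RGB2HSV)
m=(hsv[...,1]>120)&(hsv[...,2]>70)&(W[...,2]>.235)&(W[...,2]<.29); m[:,:170]=0; m[:130]=0;m[:,390:]=0;m[260:]=0
k,l,s,ce=cv2.connectedComponentsWithStats(m.astype(np.uint8))
for i in range(1,k):
    if s[i,4]>4: print(s[i,4],ce[i].round(1),np.nanmean(W[l==i],0).round(4),np.nanmax(W[l==i][:,2]).round(4),hsv[l==i].mean(0).round())
a=cv2.resize(c['frame'][120:280,150:370,::-1],(440,320))
b=cv2.resize(cap('wrist')['frame'][...,::-1],(427,320)); cv2.imwrite('pics/f.png',np.hstack([a,b])[:,:800])
E
```

```text
tool cm [ 0.34  2.92 13.78] ty yaw -9.47 turn 0.03 t 18.52 tcp [0.4983 0.0415 0.3622] F [0.27 0.34 0.5 ] w 0.801 g 0.0
s 0.4846 t 0.1231 z 0.3622 Fs 0.2 Ft 0.4 Fz 0.5 M [-0.01 -0.05  0.02]
12 [225.3 149.1] [ 0.5898 -0.0909  0.2688] 0.2732 [  1. 200. 171.]
18 [233.8 157.5] [ 0.5994 -0.0332  0.2688] 0.2724 [ 24. 166. 176.]
17 [242.2 167.1] [0.612  0.0251 0.2685] 0.2714 [111. 188. 155.]
20 [253.1 176.7] [0.6189 0.0849 0.2687] 0.2722 [ 11. 185. 177.]
16 [264.  187.4] [0.6286 0.1445 0.2691] 0.271 [ 67. 163. 120.]
```

View pics/f.png

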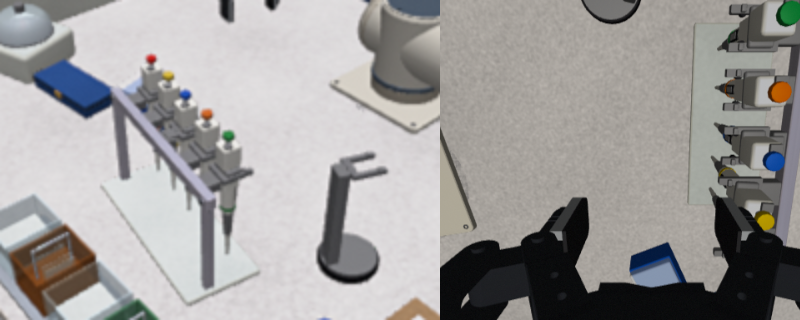

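The blue pipette hangs in the row at (185,95) in the picture. Its button is at z=0.2685, level with the others, and the neighbours haven't moved. Handing in.

```bash
python3 -c "
from workcell import hand_in
print(hand_in())"
```

```text
the job is handed in; nothing more can be done
None
```

The pipette now hangs fully seated in the spare cradle, past the catches and level with its neighbours, which did not move; I handed the job in after about 18.5 s, and contact forces while fitting it peaked at about 10 N.

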